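# Wedge up the driftwood's nose and hold it

## Robot

A 6-joint arm with a two-finger parallel gripper is mounted at the origin on the work surface. World frame = base frame: x ahead of the robot, y to its left, z up, the work surface at z = 0. Lengths are in mm, angles in rad, forces in N, time in s.
With the tool pointing down it reaches from about 325 to 875 mm from the base axis. Payload 4.4 kg.
Tool frame: the origin (TCP) lies on the centre line of the jaws, within the pads' length; the fingertips stand ahead of it and the grasp point (between the pads) lies 6 mm ahead of it (ctrl.tcp_to_tips is the z of the fingertips in the tool frame, in mm); z points along the fingers, y is the direction in which the jaws open and shut (so a half turn about z gives the same grasp; the last joint's range is limited). The gripper opens to 85 mm and grips with 20 to 120 N. Pads are 22 mm wide; open, the fingers measure 114 mm over their backs; the gripper's body (76 mm by 85 mm) begins 54 mm behind the grasp point. The pads swing forward as they close: fully open they stand 13 mm farther back than shut.
Start: joints at [-1.417, 0.207, 1.542, -0, 1.393, -0.15], TCP at [171.998, -548.675, 256.282] pointing down, gripper open.
Joint ranges: [-2.73, 2.73], [-0.86, 2.22], [0.23, 2.46], [-1.11, 4.25], [0.08, 2.63], [-2.82, 2.82]. Speed limits (rad/s): [2.79, 2.79, 3.14, 3.14, 3.14, 3.14].

## Interface

Orientations are given as a 3x3 rotation matrix whose columns are the frame's x, y, z axes.
In Python, from plant import ctrl, sensors, optics gives the robot as it stands. Calls block until the motion is done:
- ctrl.move_ptp(position, orientation): joint-space move of the TCP to a pose.
- ctrl.move_l(position, rot=None, vel=150, threshold=None): straight line of the TCP; rot=None keeps the orientation; vel is the mean speed in mm/s. With threshold (N) it stops when the force on the tool has changed by that much, and returns True; else False.
- ctrl.set_joints(angles): joint-space move.
- ctrl.gripper_to(opening, force=None): finger opening in mm; force is the grip in N (None keeps the last); returns when the fingers have stopped.
- ctrl.hold(seconds).
- ctrl.solve_ik(position, orientation): joint angles nearest the present ones, or None.
- sensors.read_state(): the state.
- optics.grab_frame(name): name is "scene" or "top" or "wrist"; returns (picture, depth): 384x512x3 uint8, red, green, blue; 384x512 float32, mm along the optical axis (not along the pixel's ray), 0 where there is no reading.
- optics.camera_params(name): a dict with "mtx" (3x3 intrinsics, pixels), "R" (3x3) and "t" (3): a world point X has camera coordinates R X + t; the wrist camera has in their place "T_tool_cam" (4x4, takes a point from camera to tool coordinates, whose origin is the TCP and whose axes are the flange's). Camera axes: x right, y down, z forward; pixel columns grow to the right and rows downward; lengths in mm; the calibration is good to about 2 mm. A picture is of the moment at which its call begins: read the wrist's pose just before it. camera_params takes no time and is no camera call.
A pose or a line that the arm cannot do raises ctrl.MotionError and nothing moves.
- ctrl.finish_job(): hands the job in, once; it reports no verdict.
The state is a dict: "t": time; "q": joint angles; "qvel": joint speeds; "tau": joint torques, N m; "eef_pos": TCP position; "eef_rot": TCP orientation; "force": force on the tool from outside, world axes, zero at the start; "wrist_torque": the same for the moment, N m; "grip_width": finger opening in mm.
Only numpy, scipy, OpenCV 4.12 (cv2) and the standard library are available. Lean on these libraries where they do the work, as an engineer would, in place of code of your own. Each camera call takes 0.05 s, during which the arm holds its last target.

## Task

The driftwood display piece is bolted to its wooden base at the rear only. Take the wooden wedge, lay it flat on the base in front of the driftwood's nose and push its thin end in under the middle of the nose, between the two feet, until the feet just lift off the base, a few millimetres and no more than 8, so that felt pads can be slipped under them. Finish while still gripping the wedge there, flat on the base and carrying the nose; touch the driftwood with nothing but the wedge, and leave the other things on the table alone.

Things in the scene. Friction and masses are not known exactly. Their poses are not given: they have to be found in the camera images.
- base: Fixed wooden board lying on the table, 420 long (its x) x 160 wide (y) x 20 thick. Origin: centre of its underside. Its +x points away from the robot (within 0.35 rad of straight ahead), from the driftwood's nose back to the pivot bolt. The front 165 mm of it, nearest the robot, is bare: the wedge is laid there and slides along +x.
- driftwood: Dark gnarled driftwood on the base, 0.5 to 1.2 kg, hinged at its rear on a bolt (origin between the feet' undersides, axes as the base's at rest): the nose can swing up (3 to 5 N) and falls back. Nose 108 wide, its top 50 over the base. Under it is an arch: 62 clear width between two feet (each 22 wide, 36 long), roof 14.5 over the base, over 100 deep.
- lip (a point): Middle of the underside of the nose's front lip, a rounded edge (radius 8) across the nose on which the wedge's ramp bears. At rest 12 above the base's top (32 above the table) and 37 to the -x side of the base's origin; the nose's foremost face is 8 further to -x. Rises with the nose.
- feet (a point): Point midway between the undersides of the two feet, 25 behind the lip. At rest it is at the height of the base's top (20 above the table); its rise above that is the lift asked for. When the lip rises 10 mm it rises 9.
- wedge_heel (a point): Loose pale wooden wedge, 0.12 kg, 140 long: centre of its upright heel block (the grip), 40 long (x), 36 wide (y), 46 high; 23 above the underside. x points to the thin end, z up. Before the block a straight ramp 100 long, 28 high falling to 3. Starts flat on the table left or right of the base, thin end away from the robot within 0.9 rad.
- wedge_tip (a point): Middle of the wedge's thin end, 120 ahead of the heel block's centre and 1.5 above the underside.
- wedge: The whole wedge. Origin: on its underside below the heel block's centre; axes as at the heel.
- block: Bystander: plain pale wooden block 85 x 45 x 30 without a ramp, lying on the table on the other side of the base from the wedge. Origin: centre of its underside.
- brush: Bystander: hand brush 180 long with a wooden handle, lying on the table to the robot's left (+y), nearer the robot than the base. Origin: its underside.
- jar: Bystander: amber glass jar 64 across and 75 high with a metal lid, standing to the robot's right (-y), nearer the robot than the base. Origin: centre of its underside.
Not all that is in view belongs to the job. What is shaped like the wedge but black, green or turquoise is not meant.

How it is judged (in metres and radians):
On the way:
1. the wedge lies flat on the base with its thin end under the lip, the feet still down (x of wedge_tip in the frame of base above -0.037 m and y of wedge_tip in the frame of base between -0.031 and 0.031 m and height (world z) of wedge_tip below 0.03 m and height (world z) of feet below 0.0212 m), for 0.05 s.
At the end, for the whole second after the job is handed in: Feet 1.5 to 10 mm clear of the base; nose carried by the wedge alone (over 1 N); thin end at least 17 mm in past the lip, between the feet; wedge flat (0.1 rad) and bearing on the base (over 0.5 N); fingers still on the wedge (over 2 N), robot off the driftwood, all at rest (height (world z) of feet between 0.0215 and 0.03 m and x of wedge_tip in the frame of base above -0.02 m and y of wedge_tip in the frame of base between -0.031 and 0.031 m and angle between wedge's own z axis and vertical below 0.1 rad and contact force between wedge and driftwood above 1 N and contact force between wedge and base above 0.5 N and contact force between the fingers and wedge above 2 N and contact force between each of the arm, the fingers and driftwood below 0.3 N and contact force between block and driftwood below 0.1 N and linear speed of each of wedge, driftwood below 0.02 m/s); the arm keeps its last pose, push and grip.
It fails at once if the robot pushes or lifts the driftwood itself (contact force between any of the fingers, the arm and driftwood above 3 N).
It fails at once if the block, brush or jar is disturbed (moved more than 25 mm) (distance of any of block, brush, jar from where it was at the start of the episode above 0.025 m).
It also fails if it takes over 40 s, if anything falls off the work surface, if the arm or the gripper's body presses on something with over 40 N, if the wrist force passes 120 N, or if a joint passes its speed limit or range.

## Working session

There is one attempt and no reset: what is moved stays moved. The work goes in short steps, each a Python script; the robot and the scene stay as the last script left them, time stands still between calls to the robot, and variables do not carry over. Pictures are saved under pics/ and viewed, and the job is handed in when it is done.

```bash
mkdir -p pics; ls; python3 - <<'E'
from plant import ctrl,sensors,optics
import cv2
for n in ["scene","top"]:
    p,d=optics.grab_frame(n); cv2.imwrite(f"pics/{n}0.png",p[:,:,::-1])
    c=optics.camera_params(n); print(n,c["mtx"].tolist(),c["R"].tolist(),c["t"].tolist(),(d>0).mean())
print(sensors.read_state(),ctrl.tcp_to_tips, optics.camera_params("wrist"))
E
```

```text
pics
scene [[466.81605326770637, 0.0, 248.5332798973425], [0.0, 466.81605326770637, 192.99976096691526], [0.0, 0.0, 1.0]] [[0.8013632073904228, 0.5981075344788505, 0.009186241917394398], [0.38124176025758616, -0.4988452961149103, -0.7783367463891993], [-0.4609465588076683, 0.6272326105550142, -0.6277798357543116]] [-474.3987222867355, -181.50261287339538, 1428.0375986729177] 0.9959716796875
top [[346.74721234889165, 0.0, 256.78997894132823], [0.0, 346.74721234889165, 187.24263292683838], [0.0, 0.0, 1.0]] [[0.02829942313044449, -0.9990466821064541, 0.03323957915752491], [-0.997061807835876, -0.030579928734087065, -0.07023260862072911], [0.07118211858000871, -0.031154372577592602, -0.9969766853160398]] [-34.888526655682064, 559.1867449061336, 852.549436514567] 0.9960174560546875
{'t': 0.1, 'q': array([-1.41752400e+00,  2.07398171e-01,  1.54284674e+00, -2.82704981e-05,
        1.39350771e+00, -1.50475855e-01]), 'qvel': array([ 0.00024801, -0.00221816, -0.00307665, -0.00114471, -0.00015909,
       -0.00246837]), 'tau': array([-1.04657188e-04, -3.84089899e+01, -2.92547250e+01, -1.20972240
[... 284 characters left out ...]
3, -9.99997667e-01]]), 'force': array([-0.15755288, -0.09444495, -0.61639868]), 'wrist_torque': array([ 0.01117027, -0.0121039 ,  0.0444904 ]), 'grip_width': 85.35122188715698} 25.0 {'mtx': array([[275.97958643,   0.        , 254.69247924],
       [  0.        , 275.97958643, 192.73813968],
       [  0.        ,   0.        ,   1.        ]]), 'T_tool_cam': array([[ 4.10857225e-04, -9.61286666e-01, -2.75549953e-01,
         7.01800700e+01],
       [ 9.99999842e-01,  5.00556905e-04, -2.55204246e-04,
        -2.21144515e-01],
       [ 3.83252870e-04, -2.75549805e-01,  9.61286720e-01,
        -1.16490839e+02],
       [ 0.00000000e+00,  0.00000000e+00,  0.00000000e+00,
         1.00000000e+00]])}
```

View pics/scene0.png

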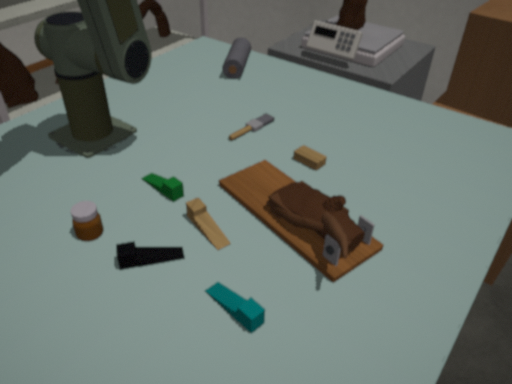

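View pics/top0.png

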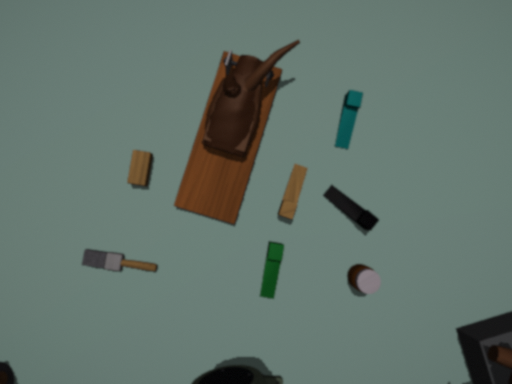

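The scene view shows the pale wedge at about (207,222), just right of the base. In the top view its heel is near (289,211), its thin end near (300,167), and the base corners are near (225,52), (281,70), (235,223) and (176,207). I'll measure these with colour, depth and rays.

```bash
cat > h.py <<'E'
from plant import ctrl,sensors,optics
import numpy as np, cv2
def pose(n,st=None):
    c=optics.camera_params(n); K=c["mtx"]
    if n=="wrist":
        T=np.eye(4);T[:3,:3]=st["eef_rot"];T[:3,3]=st["eef_pos"]
        M=T@c["T_tool_cam"]; return K,M[:3,:3],M[:3,3]
    R=np.array(c["R"]); return K,R.T,-R.T@c["t"]
def cast(n,uv,z,st=None):
    K,R,o=pose(n,st); uv=np.atleast_2d(uv).astype(float)
    r=np.c_[uv,np.ones(len(uv))]@np.linalg.inv(K).T@R.T
    return o+r*((z-o[2])/r[:,2])[:,None]
def cloud(n,d,st=None):
    K,R,o=pose(n,st); v,u=np.mgrid[:d.shape[0],:d.shape[1]]
    r=np.stack([u,v,np.ones_like(u)],-1)@np.linalg.inv(K).T
    return (r*d[...,None])@R.T+o
def down(yaw): # tool x at yaw in world, z down
    c,s=np.cos(yaw),np.sin(yaw)
    return np.array([[c,s,0],[s,-c,0],[0,0,-1.]])
E
python3 - <<'E'
from h import *
p,d=optics.grab_frame("top"); P=cloud("top",d)
hsv=cv2.cvtColor(p,cv2.COLOR_RGB2HSV)
for u,v in [(293,193),(289,211),(210,190),(230,120),(139,168),(200,250)]: print((u,v),hsv[v,u],P[v,u].round(1))
m=((hsv[...,0]<25)&(hsv[...,1]>90)&(hsv[...,2]>50)).astype(np.uint8)
n,l,s,c=cv2.connectedComponentsWithStats(m)
for i in range(1,n):
    if s[i,4]>150:
        q=(l==i); print(s[i],c[i].round(1),"h",np.percentile(P[q][:,2],[5,50,95]).round(1))
E
```

```text
(293, 193) [ 16 144 108] [ 548.3 -110.3   19.2]
(289, 211) [ 16 146 108] [502.5 -97.6  47.2]
(210, 190) [ 12 188  95] [549.5  98.7  19.2]
(230, 120) [ 10 156  49] [713.1  51.4  81.4]
(139, 168) [ 17 146 117] [597.9 274.1  30.5]
(200, 250) [ 79  42 128] [398.2 119.9   2. ]
[ 221   41   77   74 1014] [248.5  80.7] h [ 82.   87.8 118. ]
[ 175   52  102  172 5297] [218.1 166.7] h [17.8 20.4 52.6]
[235 121  19  31 164] [244.5 140. ] h [62.3 64.7 67.1]
[128 151  23  35 599] [139.  167.6] h [27.3 30.2 32.8]
[279 165  28  54 732] [292.3 192. ] h [ 5.6 22.6 47.8]
[121 259  35  12 225] [138.5 264.7] h [14.8 19.1 22.5]
[498 349  14  15 154] [504.9 356.1] h [75.6 81.8 86.2]
```

```bash
python3 - <<'E'
from h import *
p,d=optics.grab_frame("top"); P=cloud("top",d)
hsv=cv2.cvtColor(p,cv2.COLOR_RGB2HSV)
m=((hsv[...,0]<25)&(hsv[...,1]>90)&(hsv[...,2]>50)).astype(np.uint8)
n,l,s,c=cv2.connectedComponentsWithStats(m)
def rect(Q):
    r=cv2.minAreaRect(Q[:,:2].astype(np.float32)); b=cv2.boxPoints(r); print(np.round(r[0],1),np.round(r[1],1),r[2],b.round(1).tolist())
w=l==l[193,293]; Q=P[w]; rect(Q)
H=Q[Q[:,2]>42]; print("heel top",len(H)); rect(H)
b=l==l[190,200]; Q=P[b]; Q=Q[(Q[:,2]>15)&(Q[:,2]<25)]; rect(Q)
# base edges (cast at z=20): left, right, front by per-row extremes
def line(pts):
    vx,vy,x,y=cv2.fitLine(pts.astype(np.float32),cv2.DIST_HUBER,0,.01,.01).ravel(); return np.array([vx,vy]),np.array([x,y])
L=[];R=[]
for v in range(75,195):
    u=np.where(b[v])[0]
    L.append(cast("top",[u.min()-.5,v],20)[0,:2]); 
    if v>160: R.append(cast("top",[u.max()+.5,v],20)[0,:2])
F=[]
for u in range(182,230):
    vv=np.where(b[:,u])[0]; F.append(cast("top",[u,vv.max()+.5],20)[0,:2])
for nme,q in (("L",L),("R",R),("F",F)):
    dv,o=line(np.array(q)); print(nme,np.arctan2(dv[1],dv[0]),o)
# driftwood silhouettes: nose front face
dw=(hsv[...,2]<70)&(P[...,2]>30)&(P[...,2]<75)
Q=P[dw&(np.hypot(P[...,0]-640,P[...,1]-60)<150)]; print(len(Q),Q[:,0].min())
E
```

```text
[533.7 -89.4] [ 87.5 190. ] 44.78846740722656 [[435.79998779296875, -52.79999923706055], [569.5999755859375, -187.6999969482422], [631.7000122070312, -126.0999984741211], [497.79998779296875, 8.800000190734863]]
heel top 233
[511.8 -53.5] [120.4  42.4] 83.2220458984375 [[483.6000061035156, -110.80000305175781], [525.7000122070312, -115.80000305175781], [539.9000244140625, 3.799999952316284], [497.79998779296875, 8.800000190734863]]
[687.7  56.8] [158.1 416.9] 74.57047271728516 [[465.79998779296875, 36.099998474121094], [867.5999755859375, -74.80000305175781], [909.7000122070312, 77.5], [507.79998779296875, 188.39999389648438]]
L -0.26835316 [691.62775 137.32762]
R -0.26924336 [584.14655     3.2858548]
F 1.3052729 [485.85767  107.048965]
1602 631.8702065643041
```

```bash
python3 - <<'E'
from h import *
ctrl.move_ptp([545,-108,230],down(-0.27))
st=sensors.read_state(); p,d=optics.grab_frame("wrist"); cv2.imwrite("pics/w1.png",p[:,:,::-1])
np.savez("w1.npz",p=p,d=d,eef_pos=st["eef_pos"],eef_rot=st["eef_rot"]); print(st["eef_pos"],st["force"],st["t"])
E
```

```text
[ 544.95733497 -108.79475032  230.08193887] [-0.63758407  1.48921486 -0.11399116] 2.275
```

View pics/w1.png

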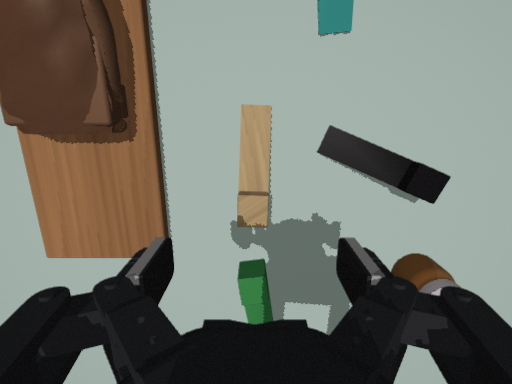

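The wrist view shows the wedge clearly: thin end (256,105), heel top face v 193–226 around u 253. The base's front edge is at v≈258 (u 47–165), and the nose front is at v≈128.

```bash
python3 - <<'E'
from h import *
z=np.load("w1.npz"); st=z; p,d=z["p"],z["d"]; P=cloud("wrist",d,st)
hsv=cv2.cvtColor(p,cv2.COLOR_RGB2HSV)
m=((hsv[...,0]<25)&(hsv[...,1]>70)&(hsv[...,2]>90)).astype(np.uint8)
n,l,s,c=cv2.connectedComponentsWithStats(m)
w=l==l[150,255]; print(s[l[150,255]], hsv[150,255])
# rows: edges of ramp: left/right mid with heights from depth
C=[]
for v in range(112,186):
    u=np.where(w[v])[0]; zz=np.median(P[v,u[3]:u[-3],2]); 
    a=cast("wrist",[[u.min()-.5,v],[u.max()+.5,v]],zz,st); C.append(np.r_[a.mean(0),np.linalg.norm(a[1]-a[0])])
C=np.array(C); dv=cv2.fitLine(C[:,:2].astype(np.float32),cv2.DIST_HUBER,0,.01,.01).ravel()
yaw=np.arctan2(dv[1],dv[0]); yaw=yaw if abs(yaw)<1.6 else yaw-np.sign(yaw)*np.pi
print("ramp yaw",yaw,"pt",dv[2:],"width",np.median(C[:,3]),"z range",C[0,2],C[-1,2])
vs=np.where(w[:,255])[0]; print("v range",vs.min(),vs.max())
print("tip",cast("wrist",[256,vs.min()-.5],3,st))
H=w&(P[...,2]>42)&(P[...,2]<50); k=cv2.morphologyEx(H.astype(np.uint8),cv2.MORPH_OPEN,np.ones((5,5)))
ys,xs=np.where(k>0); Q=cast("wrist",np.c_[xs,ys],46,st)
r=cv2.minAreaRect(Q[:,:2].astype(np.float32)); print("heel",r, xs.min(),xs.max(),ys.min(),ys.max(), np.median(P[k>0][:,2]))
# base
b=((hsv[...,0]<20)&(hsv[...,1]>120)&(abs(P[...,2]-20)<4)); 
R=[];L=[];F=[]
for v in range(150,250):
    u=np.where(b[v,:200])[0]; R.append([u.max()+.5,v]); L.append([u.min()-.5,v])
for u in range(60,140):
    F.append([u,np.where(b[:300,u])[0].max()+.5])
g=[]
for nm,q in zip("LRF",(L,R,F)):
    q=cast("wrist",q,20,st)[:,:2]; f=cv2.fitLine(q.astype(np.float32),cv2.DIST_HUBER,0,.01,.01).ravel(); print(nm,np.arctan2(f[1],f[0]),f[2:]); g.append(f)
th=np.arctan2(g[1][1],g[1][0]); th=th if abs(th)<1.6 else th-np.sign(th)*np.pi
thL=np.arctan(g[0][1]/g[0][0]); thF=np.arctan(-g[2][0]/g[2][1])
print("yaws",thL,th,thF); T=np.mean([th,thF]); ux=np.array([np.cos(T),np.sin(T)]);uy=np.array([-ux[1],ux[0]])
yc=(g[0][2:]@uy+g[1][2:]@uy)/2; print("width",(g[0][2:]-g[1][2:])@uy, "centre",ux*(g[2][2:]@ux+210)+uy*yc)
# nose face: highest v of driftwood points with z in 35..75
dw=(P[...,2]>34)&(P[...,2]<90)&(np.arange(512)[None]<140)
q=P[dw][:,:2]; print("nose foremost in base x",np.percentile((q-ux*(g[2][2:]@ux+210))@ux,[0.2,1,3]),"y range", np.percentile((q@uy-yc)[(q@ux-(g[2][2:]@ux+210))<-20],[1,99]))
E
```

```text
[ 237  105   34  123 3600] [ 18  98 167]
ramp yaw -0.30528623 pt [ 573.82477 -116.27673] width 35.76551034177681 z range 4.216327007659572 25.108618008451288
v range 105 226
tip [[ 622.11551097 -131.44464604    3.        ]]
heel ((509.5967712402344, -96.42817687988281), (34.28071975708008, 39.13932800292969), 73.54387664794922) 238 268 194 226 44.776781662926396
L -0.26820886 [585.6183  164.17673]
R -0.28304732 [551.82855   10.559776]
F 1.3003039 [497.27386 134.91231]
yaws -0.26820886 -0.28304732 -0.2704924
width 157.0038 centre [692.11975   52.316254]
nose foremost in base x [-47.70128113 -46.50524712 -43.51321141] y range [-53.0050174   53.35935582]
```

```bash
python3 - <<'E'
from h import *
R=down(-0.30)
ctrl.move_l([508.5,-96.2,120],R,vel=200)
ctrl.move_l([508.5,-96.2,34],R,vel=100,threshold=6)
s=sensors.read_state();print(s["eef_pos"],s["force"],s["t"])
ctrl.gripper_to(30,50)
s=sensors.read_state();print(s["eef_pos"],s["force"],s["grip_width"],s["t"])
ctrl.move_l([508.5,-96.2,130],R,vel=100)
s=sensors.read_state();print(s["eef_pos"],s["force"],s["grip_width"],s["t"])
p,d=optics.grab_frame("wrist"); cv2.imwrite("pics/w2.png",p[:,:,::-1])
p,d=optics.grab_frame("scene"); cv2.imwrite("pics/s2.png",cv2.resize(p[120:300,100:400,::-1],None,fx=2,fy=2))
E
```

```text
[509.20990136 -96.4233041   34.62808077] [ 0.24939514 -0.27597451  0.09876664] 4.0667
[508.97886388 -96.3590579   34.51292474] [ 0.435746   -0.17908092  2.79082561] 35.40247223823166 4.5833
[507.81169684 -95.94415166 129.177578  ] [-0.57094913  0.45224624 -1.22607572] 35.47670807998037 5.6917
```

View pics/w2.png

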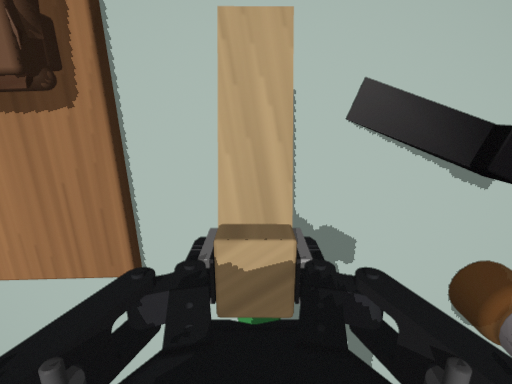

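View pics/s2.png

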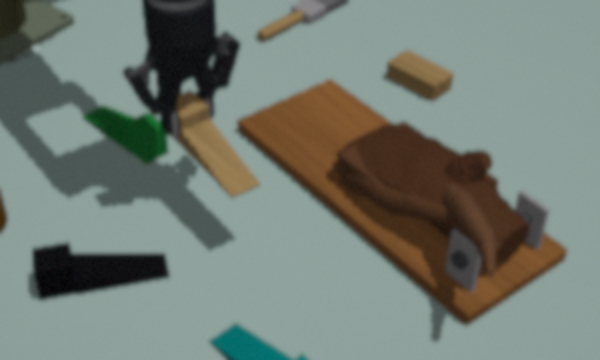

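Wrist view: the wedge is held square, with its thin end at (256,8) and heel (255,278). I'll carry it over the bare front of the base and re-measure there.

```bash
python3 - <<'E'
from h import *
yaw=-0.27; ux=np.array([np.cos(yaw),np.sin(yaw)]); uy=np.array([-ux[1],ux[0]]); c=np.array([691,54])
t=c-192*ux
ctrl.move_l([*t,140],down(yaw),vel=150)
st=sensors.read_state(); p,d=optics.grab_frame("wrist"); cv2.imwrite("pics/w3.png",p[:,:,::-1])
np.savez("w3.npz",p=p,d=d,eef_pos=st["eef_pos"],eef_rot=st["eef_rot"]); print(st["eef_pos"],st["force"],st["t"])
E
```

```text
[505.96483383 104.60883913 139.91473928] [ 0.47084896  0.04662729 -0.75741815] 7.2833
```

View pics/w3.png

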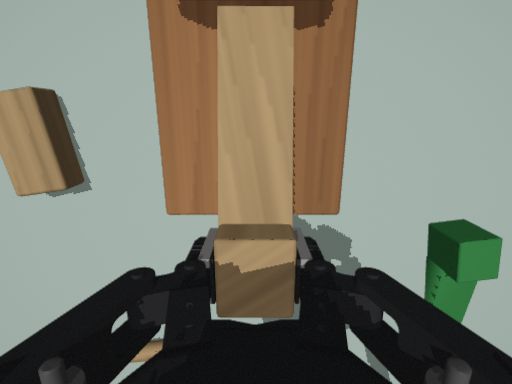

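The wedge is central over the base. The base's front edge is at v≈213, u 166–341, and the wedge spans u 218–293. Measuring:

```bash
python3 - <<'E'
from h import *
st=z=np.load("w3.npz"); p,d=z["p"],z["d"]; P=cloud("wrist",d,st)
hsv=cv2.cvtColor(p,cv2.COLOR_RGB2HSV)
b=((hsv[...,0]<22)&(hsv[...,1]>120)&(abs(P[...,2]-20)<5))
L=[];R=[];F=[]
for v in range(40,200):
    u=np.where(b[v,130:380])[0]+130; L.append([u.min()-.5,v]);R.append([u.max()+.5,v])
for u in list(range(175,212))+list(range(300,335)):
    F.append([u,np.where(b[:230,u])[0].max()+.5])
g=[]
for nm,q in zip("LRF",(L,R,F)):
    q=cast("wrist",q,20,st)[:,:2]; f=cv2.fitLine(q.astype(np.float32),cv2.DIST_HUBER,0,.01,.01).ravel(); g.append(f)
print("yaws",np.arctan(g[0][1]/g[0][0]),np.arctan(g[1][1]/g[1][0]),np.arctan(-g[2][0]/g[2][1]))
T=(np.arctan(g[0][1]/g[0][0])+np.arctan(g[1][1]/g[1][0]))/2; ux=np.array([np.cos(T),np.sin(T)]);uy=np.array([-ux[1],ux[0]])
e=z["eef_pos"][:2]
# width at the front of the base
yc=(g[0][2:]+g[1][2:])@uy/2
print("width",(g[0][2:]-g[1][2:])@uy,"centre",ux*(g[2][2:]@ux+210)+uy*yc,"tcp y off",e@uy-yc,"tcp x in base",e@ux-g[2][2:]@ux-210)
# wedge centre line relative tool
w=(hsv[...,0]<25)&(P[...,2]>100)
for v in (30,120,200):
    u=np.where(w[v,150:350])[0]+150; a=P[v,(u[0]+u[-1])//2]; print(v,u[0],u[-1],a.round(1),"y",a[:2]@uy-yc,"x",a[:2]@ux-g[2][2:]@ux-210)
E
```

```text
yaws -0.26856932 -0.27028263 -0.27034077
width 155.94962 centre [692.1255  55.5511] tcp y off -2.263980335062797 tcp x in base -192.50276103254572
30 217 293 [609.8  76.  111. ] y -2.183802708165615 x -84.8415714045783
120 192 337 [569.5  82.7 120.7] y -6.4300022529257035 x -125.42945671800146
200 218 328 [532.6  88.4 129.4] y -10.797533954547248 x -162.5623080868255
```

```bash
cat >> h.py <<'E'
YAW=-0.27; UX=np.array([np.cos(YAW),np.sin(YAW)]); UY=np.array([-UX[1],UX[0]]); C0=np.array([692.,55.5])
def at(xb,z,yb=0): return [*(C0+xb*UX+yb*UY),z]
def rep(m=""):
    s=sensors.read_state(); q=s["eef_pos"][:2]-C0; f=s["force"]
    print(m,"tip xb %.1f yb %.1f z %.1f"%(q@UX+120,q@UY,s["eef_pos"][2]),"F along %.1f lat %.1f z %.1f"%(f[:2]@UX,f[:2]@UY,f[2]),"w %.2f t %.2f"%(s["grip_width"],s["t"])); return s
E
python3 - <<'E'
from h import *
R=down(YAW)
ctrl.move_l(at(-188,70),R,vel=100); rep()
print(ctrl.move_l(at(-188,51),R,vel=25,threshold=3)); s=rep()
ctrl.hold(.2); rep()
p,d=optics.grab_frame("wrist"); cv2.imwrite("pics/w4.png",p[:,:,::-1])
p,d=optics.grab_frame("scene"); cv2.imwrite("pics/s4.png",cv2.resize(p[120:300,150:400,::-1],None,fx=3,fy=3))
E
```

```text
tip xb -67.4 yb 0.1 z 70.5 F along 0.3 lat 0.5 z -0.3 w 35.71 t 8.18
True
 tip xb -68.0 yb 0.1 z 54.5 F along 0.4 lat -1.0 z 3.6 w 35.47 t 8.79
 tip xb -68.0 yb 0.0 z 54.5 F along 0.5 lat -0.2 z 4.3 w 35.57 t 8.99
```

View pics/w4.png

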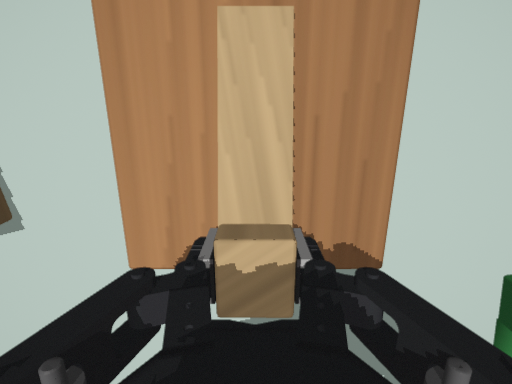

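View pics/s4.png

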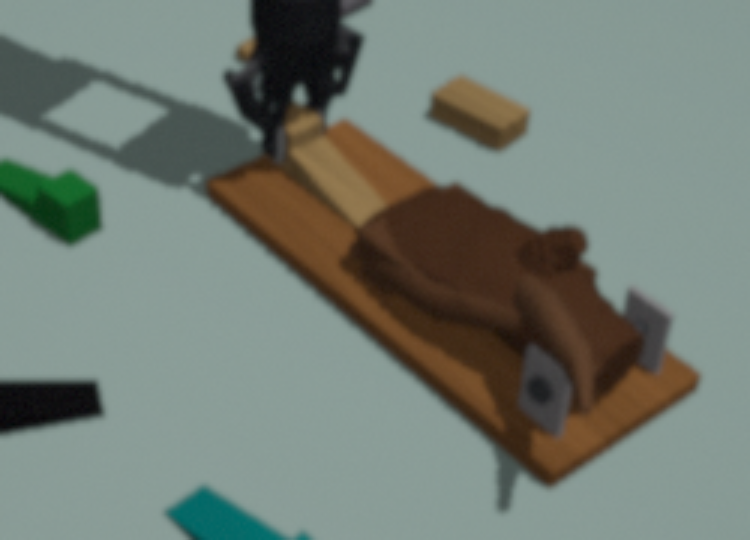

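Wedge is flat on the base and centred: wedge u 218–293 between base edges at u 97 and 415. Sliding in.

```bash
python3 - <<'E'
from h import *
R=down(YAW)
print(ctrl.move_l(at(-120-20,54),R,vel=40,threshold=12)); rep()
ctrl.hold(.2)
for x in range(-16,9,4):
    r=ctrl.move_l(at(-120+x,54),R,vel=20,threshold=15); rep(r)
    if r: break
p,d=optics.grab_frame("wrist"); cv2.imwrite("pics/w5.png",p[:,:,::-1])
p,d=optics.grab_frame("scene"); cv2.imwrite("pics/s5.png",cv2.resize(p[120:300,150:400,::-1],None,fx=3,fy=3))
E
```

```text
True
 tip xb -67.9 yb 0.1 z 54.6 F along -1.2 lat 0.7 z 3.4 w 35.48 t 9.42
False tip xb -16.1 yb 0.2 z 54.5 F along -3.8 lat 0.0 z 5.6 w 35.65 t 12.32
False tip xb -11.4 yb 0.2 z 54.5 F along -2.0 lat 0.3 z 4.9 w 35.28 t 12.68
False tip xb -7.5 yb 0.1 z 54.5 F along -1.9 lat 0.2 z 5.4 w 35.56 t 13.03
False tip xb -3.5 yb 0.1 z 54.5 F along -1.7 lat 0.7 z 6.3 w 35.43 t 13.38
True tip xb -2.6 yb 0.2 z 54.5 F along -0.7 lat -1.4 z 2.7 w 35.30 t 13.62
```

View pics/w5.png

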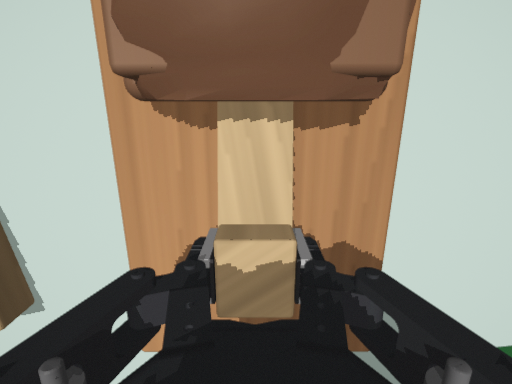

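View pics/s5.png

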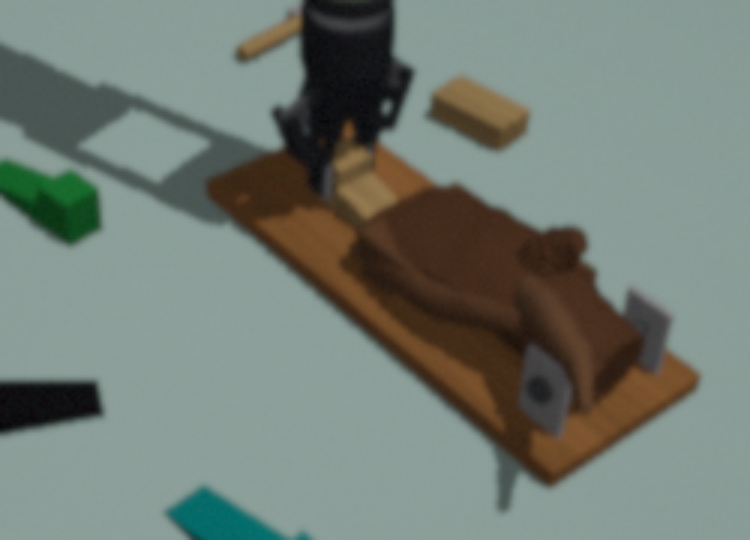

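The wedge is central under the nose (nose u 107–413, wedge 218–293). I'll record a nose-height reference, then raise it in small steps.

```bash
cat >> h.py <<'E'
def noseh():
    # driftwood height profile per base-x bin (mm), from scene + top depth
    out=[]
    for n in("top","scene"):
        p,d=optics.grab_frame(n);P=cloud(n,d);q=P[...,:2]-C0;x=q@UX;y=q@UY
        s=(abs(y)<30)&(P[...,2]>40)
        out.append([np.median(P[...,2][s&(x>a)&(x<a+20)]).round(2) for a in(0,20,40)])
    return out
E
python3 - <<'E'
from h import *
R=down(YAW)
print(noseh())
for x in (1,4,7,10,13):
    r=ctrl.move_l(at(-120+x,54),R,vel=15,threshold=40); rep(r)
print(noseh())
ctrl.hold(.3); rep()
E
```

```text
[[np.float64(76.28), np.float64(80.12), np.float64(84.08)], [np.float64(76.48), np.float64(80.27), np.float64(84.04)]]
False tip xb -2.5 yb 0.2 z 54.5 F along -11.9 lat -1.4 z 15.2 w 35.49 t 14.28
False tip xb -0.7 yb 0.2 z 54.4 F along -14.4 lat 0.3 z 17.7 w 35.60 t 14.63
False tip xb 1.8 yb 0.3 z 54.4 F along -14.0 lat -1.3 z 18.2 w 35.45 t 14.98
False tip xb 4.8 yb 0.4 z 54.4 F along -14.9 lat -0.3 z 19.3 w 35.42 t 15.33
False tip xb 7.8 yb 0.5 z 54.4 F along -15.4 lat 0.3 z 18.5 w 35.36 t 15.68
[[np.float64(78.4), np.float64(81.65), np.float64(85.36)], [np.float64(78.34), np.float64(81.83), np.float64(85.83)]]
 tip xb 7.8 yb 0.5 z 54.4 F along -15.6 lat -0.0 z 17.8 w 35.74 t 16.08
```

```bash
python3 - <<'E'
from h import *
R=down(YAW)
for x in (16,19,22):
    r=ctrl.move_l(at(-120+x,54),R,vel=15,threshold=40); rep(r)
ctrl.hold(.5); rep()
print(noseh())
st=sensors.read_state();p,d=optics.grab_frame("wrist"); cv2.imwrite("pics/w6.png",p[:,:,::-1])
p,d=optics.grab_frame("scene"); cv2.imwrite("pics/s6.png",cv2.resize(p[120:300,150:400,::-1],None,fx=3,fy=3))
ctrl.hold(.5); rep()
E
```

```text
False tip xb 10.8 yb 0.5 z 54.4 F along -15.4 lat 0.9 z 18.2 w 35.25 t 16.43
False tip xb 13.9 yb 0.5 z 54.4 F along -15.6 lat 0.0 z 17.8 w 35.65 t 16.78
False tip xb 16.9 yb 0.5 z 54.4 F along -15.3 lat -0.6 z 18.6 w 35.51 t 17.13
 tip xb 16.9 yb 0.5 z 54.4 F along -14.4 lat -0.5 z 17.8 w 35.81 t 17.63
[[np.float64(79.94), np.float64(83.25), np.float64(86.74)], [np.float64(80.25), np.float64(83.47), np.float64(86.62)]]
 tip xb 16.9 yb 0.5 z 54.4 F along -15.0 lat -0.9 z 17.7 w 35.32 t 18.33
```

View pics/w6.png

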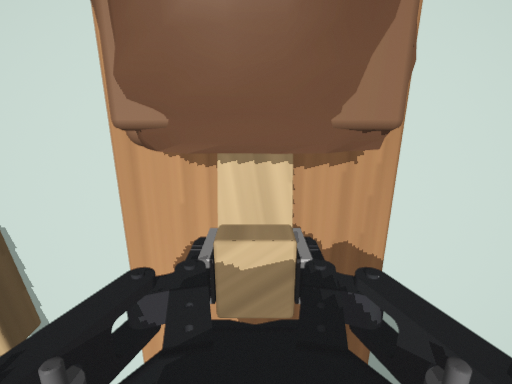

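View pics/s6.png

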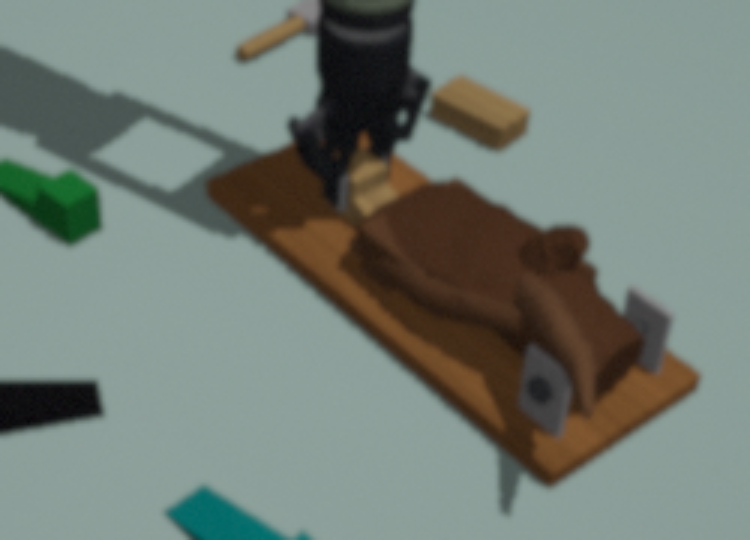

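The wrist view shows the wedge still centred (u 218–293) and square in the grip, with the nose front at v≈153. In the scene view the block and brush are unmoved. The nose has risen about 3.7 mm at x≈10, so the feet are up about 4 to 4.5 mm and holding steady. I'm handing in.

```bash
python3 - <<'E'
from h import *
ctrl.finish_job(); 
E
```

```text
the job is handed in; nothing more can be done
```

I laid the wedge flat on the base in front of the nose, slid its thin end in under the middle of it, and handed the job in at about 18.3 s, still gripping the wedge.

**Final checks:**
- **Position:** from the arm's pose, the thin end is about 17 mm past the base's origin in x, about 54 mm past the lip. It is 0.5 mm off centre.
- **Lift:** depth images show the driftwood's top about 3.7 mm higher just behind the nose. I estimate the feet are 4–4.5 mm clear. The ramp geometry gives 4.4 mm, which agrees.
- **Forces:** they were steady before hand-in, about 15 N along the push and 18 N downward. The height did not change, the gripper opening stayed near 35.5 mm, and the wedge looked square in the wrist view.
- **Surroundings:** the block and brush looked unmoved in the scene view. I did not check the jar in the last pictures, but nothing passed near it.

**Not confirmed or in disagreement:**
- **Base position:** the top camera and the wrist camera disagreed by up to about 4 mm. I used the close wrist view taken over the base.
- **First slide:** it stopped early on a transient force reading, and I carried on in the next steps.
- **Foot gap and contacts:** the gap under the feet was inferred from the nose's rise, not seen. The contact forces on the driftwood were not measured directly.

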